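# Hang the lab stirrer plumb in the free fork of the drying rack

### The job

Grip the red-knobbed stirrer firmly by its knob (60 N or more), lift it out of its cradle, then, in the open and well away from the rack, ease the grip so that it swings in the fingers until it hangs plumb and still, and grip it as firmly again. Hang it by its white collar in the rack's free fork, the one marked with the green clip, setting it down rather than dropping it, and let go. Leave the bottle, the tube rack and the two stirrers already hanging where they are.

Things in the scene. Friction and masses are not known exactly. Their poses are not given: they have to be found in the camera images.
- stirrer_ball (a point): centre of the red ball knob (26 mm diameter) of a loose steel lab stirrer, about 0.28 kg, centre of mass about 95 mm from here; x axis = along the 10 mm shaft from paddle to knob (level at first, up when plumb), knob 60 mm up in the cradle. Two flat fingers on the knob touch it at two points: a pad force of 80 N holds it level or drooping a little, below some 30 N it swings down
- stirrer_foot (a point): foot of the same stirrer, 190 mm from the knob centre (same axes). Flat paddle 44 mm wide (y), 4 mm thick, over the last 34 mm. White collar 30 mm diameter, from 29 to 35 mm below the knob centre. As the grip is eased it swings about the line through the fingers; it comes near plumb only at about 4 to 7 N on each pad, and slips out of the fingers under about 2 N
- cradle: fixed blue cradle, base 130 x 70 x 10 mm, origin at the centre of its underside; x axis = along the stirrer lying in it, towards the knob. Two V-posts at x = -35 and +35 mm carry the shaft, its axis 60 mm up (V arms to 66 mm); the knob overhangs, 95 mm from the origin along +x
- rack: fixed rack, origin under its base, white, 150 (x, -70 to +80) x 260 (y) x 12 mm; cross-bar at x = 32 to 52 mm, on it at y = -75, 0, 75 mm three forks sticking out to -x, open at x = -28 mm: pairs of prongs 11 mm wide, 8 thick, slot 16 mm wide, tops 225 mm above the table. Two forks hold other stirrers; nothing else rises above the prongs
- free_slot (a point): point in the middle of the free fork's slot, level with the top of its prongs (225 mm up), on which the collar must rest; x axis = into the fork (the open end is 28 mm away towards -x, the closed end 32 mm towards +x), y across the slot, z up. A green clip sits on the cross-bar just behind this fork. When hung right the knob centre is 35 mm above this point
- hung_a_ball (a point): centre of the blue ball knob of a stirrer of the same shape hanging in another fork (260 mm up, its shaft 190 mm down from there); bystander
- hung_b_ball (a point): centre of the yellow ball knob of a stirrer of the same shape hanging in another fork (260 mm up); bystander
- bottle_mid (a point): loose amber reagent bottle, 68 mm diameter, 190 mm tall, about 0.45 kg; the point is on its axis, 95 mm up; it stands between cradle and rack; bystander
- tube_rack_mid (a point): loose aluminium tube rack with capped tubes, 80 (x) x 180 (y) mm, 79 mm tall over the caps, about 0.45 kg; the point is on its middle, 30 mm up; bystander
Not all that is in view belongs to the job. Leave any purple look-alike of the part that bears stirrer_ball alone.

How it is judged:
By the outcome, as a careful person would: the job done as asked, in the order asked, and still so for the second after the job is handed in, with the robot touching nothing.
It also fails if it takes over 67 s, if anything falls off the work surface, if the arm or the gripper's body presses on something with over 40 N, if the wrist force passes 120 N, or if a joint passes its speed limit or range.

### The arm

A 6-joint arm with a two-finger parallel gripper is mounted at the origin on the work surface. World frame = base frame: x ahead of the robot, y to its left, z up, the work surface at z = 0. Lengths are in m, angles in rad, forces in N, time in s.
With the tool pointing down it reaches from about 0.225 to 0.875 m from the base axis. Payload 3.4 kg.
Tool frame: the origin (TCP) lies at the very end of the fingers, on their centre line; the grasp point (between the pads) lies 19 mm behind it (ctrl.grip_point_offset is the distance from the TCP to the grasp point, in m); z points along the fingers, y is the line along which they close (so a half turn about z gives the same grasp; the last joint's range is limited). The gripper opens to 85 mm and grips with 20 to 120 N. Pads are 22 mm wide; open, the fingers measure 114 mm over their backs; the gripper's body (76 mm by 85 mm) begins 54 mm behind the grasp point. The pads swing forward as they close: fully open they stand 13 mm farther back than shut.
Start: joints at [1.048, 0.276, 1.505, -0, 1.361, -0.121], TCP at [0.225, 0.529, 0.231] pointing down, gripper open.
Joint ranges: [-2.89, 2.89], [-0.75, 2.08], [0.22, 2.7], [-1.18, 4.32], [0.11, 2.71], [-2.7, 2.7]. Speed limits (rad/s): [2.57, 2.57, 3.14, 3.14, 3.14, 3.14].

### API

Orientations are given as [roll, pitch, yaw] about the fixed x, y, z axes, in that order (R = Rz(yaw) Ry(pitch) Rx(roll)).
In Python, from cell import ctrl, viewer gives the robot as it stands.
- The arm moves only by the shell command python3 -m handwheel 'ROWS'. ROWS is JSON, a list of rows, each a list of 7 numbers: the turn, a rotation vector about the tool's x, y, z in degrees, then the shift along the tool's x, y, z in mm, then the closure, from -1 (fully open) to 1 (shut), so that 0 is half open. A call has 1 to 8 rows; each row is the pose to reach, as a shift and turn from the pose commanded when the call began, along the tool's axes at that moment; what a row does not reach only later rows make up. A row lasts 1/12 s, in which the tool goes at most 41.7 mm and 7.16 degrees, less where a joint would pass 70% of its speed; a pose out of reach is approached as far as the arm can. A call with a gripper value outside its range is refused whole. The fingers move at their own pace and stop on an object; the grip force is fixed at half the most. Time passes only in rows, so rows that repeat a pose let the fingers close. It gives the time, the measured TCP pose, the force, the opening and the grip force at its end, in the units of the state.
- ctrl.observe(): the state, without advancing time (a new reading comes with each control period).
- viewer.get_image(name): name is "scene" or "side" or "wrist"; returns a dict with "image" (420x560x3 uint8, blue, green, red), "fx", "fy", "cx", "cy" (pixels), "rvec" (rotation vector, rad) and "tvec" (3), from world to camera coordinates, as OpenCV has them; the wrist camera has in their place "mount" (4x4, takes a point from camera to tool coordinates, whose origin is the TCP and whose axes are the flange's). Camera axes: x right, y down, z forward; pixel columns grow to the right and rows downward; lengths in m; the calibration is good to about 2 mm. A picture is of the moment at which its call begins: read the wrist's pose just before it. There is no depth.
- ctrl.close_job(): hands the job in; it is judged then, once.
The state is a dict: "t": time; "qpos": joint angles; "joint_vel": joint speeds; "effort": joint torques, N m; "tool_pos": TCP position; "ee_rot": TCP orientation; "contact_force": force on the tool from outside, world axes, zero at the start; "wrist_torque": the same for the moment, N m; "finger_gap": finger opening in m; "gripper_force": force on a finger pad.
Only numpy, scipy, OpenCV 4.12 (cv2) and the standard library are available. Lean on these libraries where they do the work, as an engineer would, in place of code of your own. Each camera call takes 0.05 s, during which the arm holds its last target. There are 200 camera calls.

## Working session

There is one attempt and no reset: what is moved stays moved. The work goes in short steps, Python scripts to look and compute and a shell command to move; the robot and the scene stay as the last step left them, time stands still between calls to the robot, and variables do not carry over. Pictures are saved under pics/ and viewed, at most 10 in all, crops included, and the job is handed in when it is done.

```bash
ls; mkdir -p pics
python3 - <<'E'
from cell import ctrl, viewer
import cv2,pickle
s=ctrl.observe();print(s, ctrl.grip_point_offset)
for n in("scene","side"):
    d=viewer.get_image(n);pickle.dump(d,open(f'pics/{n}.pkl','wb'))
    cv2.imwrite(f'pics/{n}0.png',cv2.resize(d["image"],(800,600),interpolation=cv2.INTER_CUBIC))
E
```

```text
pics
{'t': 0.0, 'qpos': array([ 1.04798586e+00,  2.76593589e-01,  1.50614605e+00, -1.37476399e-05,
        1.36067503e+00, -1.20980320e-01]), 'joint_vel': array([ 0.00104351,  0.00106971, -0.00104856, -0.00034866,  0.00130556,
        0.0001302 ]), 'effort': array([-1.36408216e-03, -4.16770434e+01, -2.45809078e+01, -4.38929574e-04,
        1.11592459e-02, -4.38931792e-06]), 'tool_pos': array([0.22461846, 0.52873984, 0.23043536]), 'ee_rot': array([-3.13978234e+00, -2.06548004e-04,  2.73976520e+00]), 'contact_force': array([-0.2558627 ,  0.02909387, -0.29296705]), 'wrist_torque': array([-0.05042262,  0.01178557,  0.02074759]), 'gripper_force': 0.0, 'finger_gap': 0.0852658230030871} 0.0187
```

View pics/scene0.png

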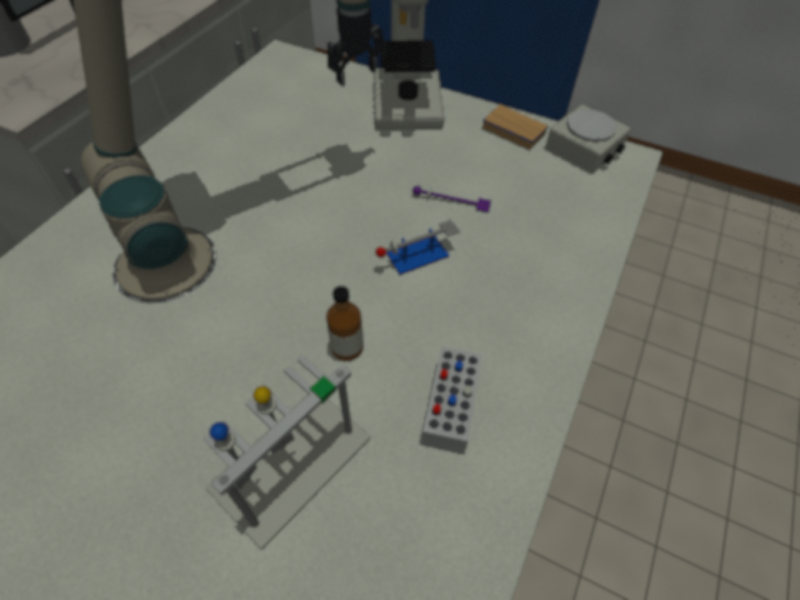

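View pics/side0.png

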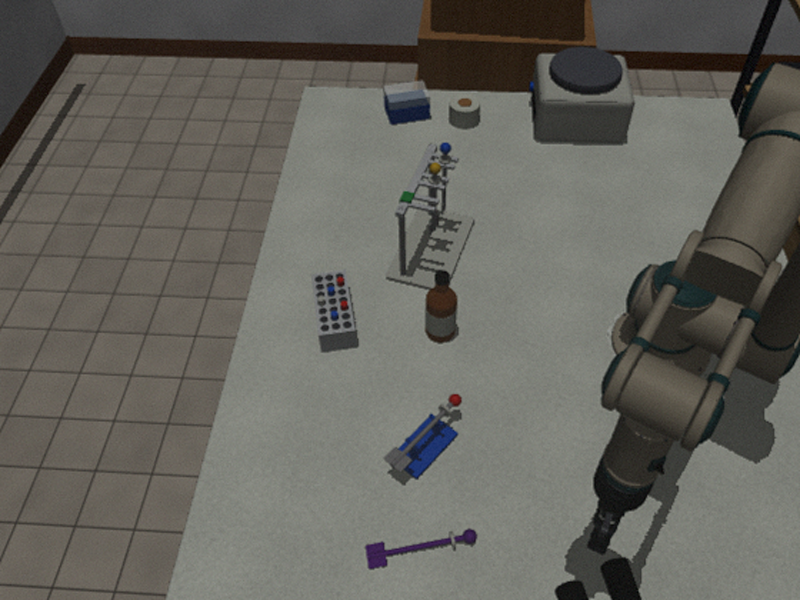

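Scene view: red knob at (381,252), paddle (455,227), bottle cap (341,294), yellow (263,395), blue (220,431), green clip (323,388). Side view: red (455,400), paddle end (393,467), bottle (441,277 cap), yellow (435,169), blue (446,147), green (407,197).

```bash
cat > h.py <<'E'
import cv2,pickle,numpy as np
from scipy.spatial.transform import Rotation as R
def cam(d):
    M=cv2.Rodrigues(np.array(d["rvec"],float))[0];return M,np.array(d["tvec"],float).ravel()
def ray(d,u,v):
    M,t=cam(d);return -M.T@t, M.T@np.array([(u-d["cx"])/d["fx"],(v-d["cy"])/d["fy"],1])
def atz(d,u,v,z):
    o,r=ray(d,u,v);return o+r*(z-o[2])/r[2]
def tri(rays):
    A=np.zeros((3,3));b=np.zeros(3)
    for o,r in rays:
        r=r/np.linalg.norm(r);P=np.eye(3)-np.outer(r,r);A+=P;b+=P@o
    return np.linalg.solve(A,b)
def proj(d,p):
    M,t=cam(d);c=M@np.array(p)+t;return np.array([d["fx"]*c[0]/c[2]+d["cx"],d["fy"]*c[1]/c[2]+d["cy"]])
E
python3 - <<'E'
from h import *
S=pickle.load(open('pics/scene.pkl','rb'));D=pickle.load(open('pics/side.pkl','rb'))
k=.7
def cen(d,u,v,hue,r=9):
    u,v=int(u*k),int(v*k);h=cv2.cvtColor(d["image"],cv2.COLOR_BGR2HSV)[v-r:v+r+1,u-r:u+r+1].astype(int)
    dh=np.abs((h[...,0]-hue+90)%180-90);m=(dh<12)&(h[...,1]>130)&(h[...,2]>50);y,x=np.nonzero(m);return x.mean()+u-r,y.mean()+v-r,m.sum()
for n,a,b,hue,z in [("red",(381,252),(455,400),0,.06),("yel",(263,395),(435,169),22,.26),("blue",(220,431),(446,147),112,.26),("green",(323,388),(407,197),65,.23)]:
    p=cen(S,*a,hue);q=cen(D,*b,hue)
    print(n,np.round([*p,*q],1),tri([ray(S,*p[:2]),ray(D,*q[:2])]).round(4),atz(S,*p[:2],z).round(4),atz(D,*q[:2],z).round(4))
for n,a,b,z in [("foot",(459,225),(391,466),.06),("cap",(341,290),(442,272),.19),("tubes",(452,398),(332,305),.079),("rackbaseR",(369,437),(387,278),.012),("rackbaseback",(262,548),(475,217),.012)]:
    print(n,tri([ray(S,a[0]*k,a[1]*k),ray(D,b[0]*k,b[1]*k)]).round(4),atz(S,a[0]*k,a[1]*k,z).round(4),atz(D,b[0]*k,b[1]*k,z).round(4))
for d in(S,D):print(ray(d,280,210)[0])
E
```

```text
red [266.4 175.8  28.  318.4 279.3  49. ] [0.4539 0.2119 0.0594] [0.4563 0.2116 0.06  ] [0.452  0.2115 0.06  ]
yel [183.2 276.  103.  304.  117.1  42. ] [ 0.5177 -0.263   0.2581] [ 0.5194 -0.2634  0.26  ] [ 0.5169 -0.2612  0.26  ]
blue [153.  301.7 106.  311.5 102.8  36. ] [ 0.497  -0.3355  0.2577] [ 0.4995 -0.3357  0.26  ] [ 0.4958 -0.3336  0.26  ]
green [226.1 271.5 133.  284.9 137.3  45. ] [ 0.5764 -0.2012  0.2247] [ 0.5807 -0.2029  0.23  ] [ 0.5738 -0.1966  0.23  ]
foot [0.5733 0.3666 0.0583] [0.5791 0.366  0.06  ] [0.568 0.366 0.06 ]
cap [ 0.4916 -0.0078  0.194 ] [ 0.4927 -0.0049  0.19  ] [ 0.4891 -0.0128  0.19  ]
tubes [ 0.736  -0.0344  0.039 ] [ 0.7415 -0.0543  0.079 ] [ 0.7273 -0.002   0.079 ]
rackbaseR [ 0.6242 -0.1579 -0.0014] [ 0.6294 -0.1622  0.012 ] [ 0.6208 -0.1468  0.012 ]
rackbaseback [ 0.4749 -0.4115 -0.0604] [ 0.5656 -0.4068  0.012 ] [ 0.4135 -0.3676  0.012 ]
[ 0.84873789 -0.50278013  0.97270034]
[0.47832278 1.01304559 1.32660411]
```

```bash
cat > go.py <<'E'
import sys
from h import *
from cell import ctrl
# usage: x y z yaw(deg) -> row of shift/turn, tool pointing down
x,y,z,yaw=map(float,sys.argv[1:5]);s=ctrl.observe()
A=R.from_euler('xyz',s['ee_rot']);B=R.from_euler('xyz',[np.pi,0,np.radians(yaw)])
print('turn',np.degrees((A.inv()*B).as_rotvec()).round(2),'shift',(A.inv().apply(np.array([x,y,z])-s['tool_pos'])*1e3).round(1))
E
python3 go.py .454 .212 .17 52.2
```

```text
turn [-7.0000e-02  8.0000e-02  1.0478e+02] shift [-335.  -201.8   60.8]
```

```bash
r='[0,0,104.8,-335,-202,61,-1]'; python3 -m handwheel '[[0,0,57,-268,-162,20,-1],[0,0,57,-268,-162,20,-1],[0,0,57,-268,-162,20,-1],[0,0,57,-268,-162,20,-1],[0,0,57,-268,-162,20,-1],[0,0,57,-268,-162,20,-1],[0,0,57,-268,-162,20,-1],[0,0,57,-268,-162,20,-1]]'; python3 go.py .454 .212 .17 52.2
```

```text
t: 0.77
tool_pos: [0.4099, 0.2717, 0.2108]
ee_rot: [3.142, 0.002, 1.737]
contact_force: [-0.3, 0.6, -0.7]
finger_gap: 0.0854
gripper_force: 0.0
turn [ 0.05  0.12 47.3 ] shift [-66.1  33.7  40.9]
```

```bash
python3 -m handwheel '[[0,0,47.3,-66,34,41,-1],[0,0,47.3,-66,34,41,-1],[0,0,47.3,-66,34,41,-1],[0,0,47.3,-66,34,41,-1],[0,0,47.3,-66,34,41,-1],[0,0,47.3,-66,34,41,-1],[0,0,47.3,-66,34,41,-1],[0,0,47.3,-66,34,41,-1]]'
python3 - <<'E'
from h import *
from cell import ctrl,viewer
s=ctrl.observe();d=viewer.get_image("wrist");pickle.dump((s,d),open('pics/w1.pkl','wb'))
print(s['tool_pos'],s['ee_rot'],np.array(d['mount']).round(3),d['fx'])
cv2.imwrite('pics/w1.png',cv2.resize(d["image"],(800,600),interpolation=cv2.INTER_CUBIC))
E
```

```text
t: 1.43
tool_pos: [0.4529, 0.216, 0.1699]
ee_rot: [-3.141, 0.001, 0.918]
contact_force: [0.5, 0.1, -0.1]
finger_gap: 0.0853
gripper_force: 0.0
[0.45285219 0.21598431 0.16987676] [-3.14098568e+00  7.74660416e-04  9.17989697e-01] [[-0.001 -0.96  -0.281  0.071]
 [ 1.    -0.    -0.002  0.   ]
 [ 0.002 -0.281  0.96  -0.143]
 [ 0.     0.     0.     1.   ]] 321.0463534077476
```

View pics/w1.png

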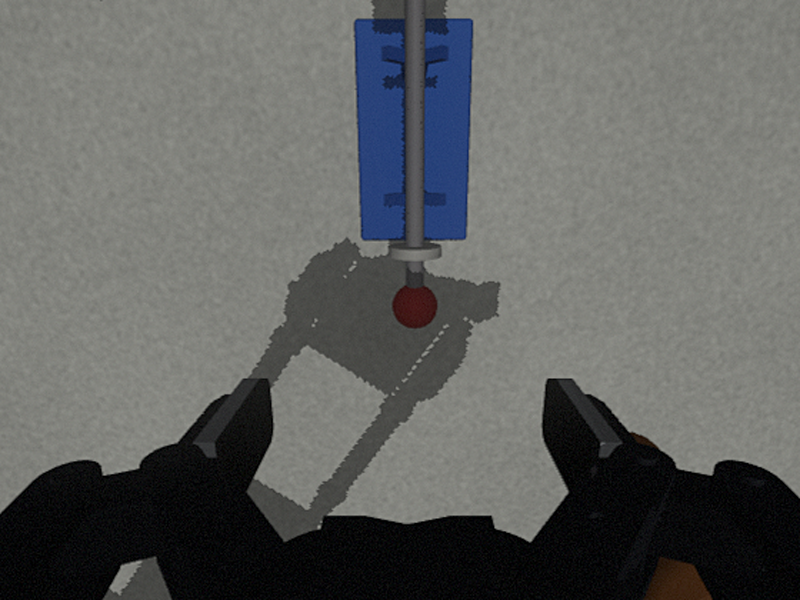

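Wrist view: red knob at (415,306), shaft vertical up to (414,10), so the yaw matches; the bottle is at the lower right.

```bash
cat >> h.py <<'E'
def wray(s,d,u,v):
    m=np.array(d['mount']);A=R.from_euler('xyz',s['ee_rot'])
    return s['tool_pos']+A.apply(m[:3,3]), A.apply(m[:3,:3]@np.array([(u-d["cx"])/d["fx"],(v-d["cy"])/d["fy"],1]))
def watz(s,d,u,v,z):
    o,r=wray(s,d,u,v);return o+r*(z-o[2])/r[2]
E
python3 - <<'E'
from h import *
s,d=pickle.load(open('pics/w1.pkl','rb'))
b=watz(s,d,415*.7,306*.7,.06);f=watz(s,d,413.5*.7,10*.7,.06);print(b,f,np.degrees(np.arctan2(*(f-b)[1::-1])))
E
python3 go.py .4535 .212 .041 52.2
```

```text
[0.45255174 0.20879718 0.06      ] [0.54259166 0.32875224 0.06      ] 53.10760309323654
turn [-0.03  0.04  0.57] shift [ -2.8   3.1 129. ]
```

```bash
python3 -m handwheel '[[0,0,0,-5,4,60,-1],[0,0,0,-5,4,100,-1],[0,0,0,-5,4,120,-1],[0,0,0,-5,4,129,-0.5],[0,0,0,-5,4,129,-0.5],[0,0,0,-5,4,129,0],[0,0,0,-5,4,129,0],[0,0,0,-5,4,129,0]]'
python3 - <<'E'
from h import *
from cell import ctrl,viewer
s=ctrl.observe();d=viewer.get_image("wrist");pickle.dump((s,d),open('pics/w2.pkl','wb'))
cv2.imwrite('pics/w2.png',d["image"])
E
```

```text
t: 2.15
tool_pos: [0.4552, 0.2105, 0.0435]
ee_rot: [3.139, -0.004, 0.92]
contact_force: [-0.6, -0.5, 0.6]
finger_gap: 0.0428
gripper_force: 0.0
```

View pics/w2.png

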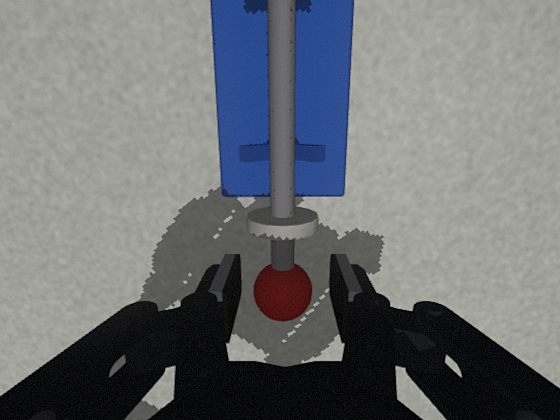

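Knob at (283,291), midway between the pads (240 and 331). I close on it, a couple of mm lower.

```bash
python3 - <<'E'
from h import *
s,d=pickle.load(open('pics/w2.pkl','rb'));b=watz(s,d,283,291,.06);A=R.from_euler('xyz',s['ee_rot']);print(b,A.inv().apply(b-s['tool_pos']))
E
python3 -m handwheel '[[0,0,0,0,0,2,0.3],[0,0,0,0,0,2,0.5],[0,0,0,0,0,2,1],[0,0,0,0,0,2,1],[0,0,0,0,0,2,1],[0,0,0,0,0,2,1]]'
```

```text
[0.4523957  0.20860605 0.06      ] [-0.00313994 -0.00102172 -0.01655005]
t: 2.7
tool_pos: [0.4539, 0.2102, 0.0396]
ee_rot: [3.141, -0.001, 0.919]
contact_force: [1.0, 2.4, 2.5]
finger_gap: 0.023
gripper_force: 58.6
```

```bash
python3 -m handwheel '[[0,0,0,0,0,0,1],[0,0,0,0,0,0,1],[0,0,0,0,0,0,1]]'; python3 -m handwheel '[[0,0,0,0,0,-8,1],[0,0,0,0,0,-20,1],[0,0,0,0,0,-40,1],[0,0,0,0,0,-60,1]]'
```

```text
t: 2.95
tool_pos: [0.4538, 0.2101, 0.0395]
ee_rot: [3.141, -0.001, 0.919]
contact_force: [1.4, 2.3, 3.0]
finger_gap: 0.0235
gripper_force: 58.6
t: 3.28
tool_pos: [0.4507, 0.2085, 0.0988]
ee_rot: [-3.138, 0.006, 0.92]
contact_force: [1.0, 0.2, -2.8]
finger_gap: 0.0227
gripper_force: 58.8
```

```bash
python3 -c "
from cell import ctrl
print([a for a in dir(ctrl) if a[0]!='_'])"; python3 -m handwheel '[[0,0,0,0,0,-20,1],[0,0,0,0,0,-50,1],[0,0,0,0,0,-80,1],[0,0,0,0,0,-110,1],[0,0,0,0,0,-140,1],[0,0,0,0,0,-170,1],[0,0,0,0,0,-190,1],[0,0,0,0,0,-200,1]]';python3 -m handwheel '[[0,0,0,0,0,0,1],[0,0,0,0,0,0,1],[0,0,0,0,0,0,1]]'
```

```text
['MotionError', 'close_job', 'grip_point_offset', 'observe']
t: 3.95
tool_pos: [0.453, 0.2093, 0.3018]
ee_rot: [3.14, -0.001, 0.919]
contact_force: [-0.6, 0.2, -2.8]
finger_gap: 0.023
gripper_force: 58.9
t: 4.2
tool_pos: [0.4518, 0.2092, 0.2971]
ee_rot: [-3.139, 0.004, 0.919]
contact_force: [0.7, 0.5, -2.8]
finger_gap: 0.023
gripper_force: 58.9
```

```bash
python3 -m handwheel '[[0,0,0,0,0,0,0.8],[0,0,0,0,0,0,0.8],[0,0,0,0,0,0,0.8]]';python3 -m handwheel '[[0,0,0,0,0,0,0.6],[0,0,0,0,0,0,0.6],[0,0,0,0,0,0,0.6]]'
```

```text
t: 4.45
tool_pos: [0.4528, 0.2096, 0.2982]
ee_rot: [-3.14, 0.002, 0.919]
contact_force: [-0.1, -0.6, -3.1]
finger_gap: 0.0231
gripper_force: 58.9
t: 4.7
tool_pos: [0.4532, 0.2098, 0.2992]
ee_rot: [-3.141, 0.0, 0.919]
contact_force: [0.3, -0.8, -2.4]
finger_gap: 0.0231
gripper_force: 58.9
```

```bash
for i in 1; do python3 -m handwheel '[[0,0,0,0,0,0,0.52],[0,0,0,0,0,0,0.52],[0,0,0,0,0,0,0.52]]';python3 -m handwheel '[[0,0,0,0,0,0,0.49],[0,0,0,0,0,0,0.49],[0,0,0,0,0,0,0.49]]';python3 -m handwheel '[[0,0,0,0,0,0,0.47],[0,0,0,0,0,0,0.47],[0,0,0,0,0,0,0.47]]'; done | grep -E "t:|gap|force"
```

```text
t: 4.95
ee_rot: [3.142, -0.0, 0.919]
contact_force: [0.6, -0.2, -2.3]
finger_gap: 0.0229
gripper_force: 58.9
t: 5.2
ee_rot: [3.142, -0.0, 0.919]
contact_force: [0.1, 0.7, -2.4]
finger_gap: 0.023
gripper_force: 58.9
t: 5.45
ee_rot: [-3.142, -0.0, 0.919]
contact_force: [1.2, -0.3, -1.7]
finger_gap: 0.023
gripper_force: 58.9
```

```bash
python3 -m handwheel '[[0,0,0,0,0,0,0.46],[0,0,0,0,0,0,0.46],[0,0,0,0,0,0,0.46]]' | grep -E "t:|gap|_force";python3 -m handwheel '[[0,0,0,0,0,0,0.45],[0,0,0,0,0,0,0.45],[0,0,0,0,0,0,0.45]]'| grep -E "t:|gap|_force"
```

```text
t: 5.7
ee_rot: [-3.142, -0.0, 0.919]
contact_force: [-0.8, -0.0, -2.4]
finger_gap: 0.0233
gripper_force: 50.8
t: 5.95
ee_rot: [3.141, -0.001, 0.919]
contact_force: [0.5, 0.2, -2.2]
finger_gap: 0.0238
gripper_force: 39.4
```

```bash
python3 -m handwheel '[[0,0,0,0,0,0,0.44],[0,0,0,0,0,0,0.44],[0,0,0,0,0,0,0.44]]' | grep -E "t:|gap|_force"
```

```text
t: 6.2
ee_rot: [-3.141, 0.001, 0.919]
contact_force: [0.6, -1.5, -2.5]
finger_gap: 0.0239
gripper_force: 28.7
```

```bash
python3 -m handwheel '[[0,0,0,0,0,0,0.43],[0,0,0,0,0,0,0.43],[0,0,0,0,0,0,0.43],[0,0,0,0,0,0,0.43]]' | grep -E "t:|gap|_force";python3 -m handwheel '[[0,0,0,0,0,0,0.425],[0,0,0,0,0,0,0.425],[0,0,0,0,0,0,0.425],[0,0,0,0,0,0,0.425]]' | grep -E "t:|gap|_force"
```

```text
t: 6.53
ee_rot: [3.141, -0.001, 0.919]
contact_force: [0.5, 0.6, -2.7]
finger_gap: 0.0244
gripper_force: 19.7
t: 6.87
ee_rot: [3.142, -0.0, 0.919]
contact_force: [-0.0, 0.4, -2.2]
finger_gap: 0.0249
gripper_force: 15.7
```

```bash
python3 -m handwheel '[[0,0,0,0,0,0,0.42],[0,0,0,0,0,0,0.42],[0,0,0,0,0,0,0.42],[0,0,0,0,0,0,0.42]]' | grep -E "t:|gap|_force";python3 -m handwheel '[[0,0,0,0,0,0,0.415],[0,0,0,0,0,0,0.415],[0,0,0,0,0,0,0.415],[0,0,0,0,0,0,0.415]]' | grep -E "t:|gap|_force"
```

```text
t: 7.2
ee_rot: [-3.142, 0.0, 0.919]
contact_force: [1.3, -0.8, -2.1]
finger_gap: 0.025
gripper_force: 12.0
t: 7.53
ee_rot: [-3.142, 0.0, 0.919]
contact_force: [0.2, 0.1, -3.6]
finger_gap: 0.0252
gripper_force: 8.7
```

```bash
python3 -m handwheel '[[0,0,0,0,0,0,0.412],[0,0,0,0,0,0,0.412],[0,0,0,0,0,0,0.412],[0,0,0,0,0,0,0.412]]' | grep -E "t:|gap|_force";python3 -m handwheel '[[0,0,0,0,0,0,0.41],[0,0,0,0,0,0,0.41],[0,0,0,0,0,0,0.41],[0,0,0,0,0,0,0.41],[0,0,0,0,0,0,0.41],[0,0,0,0,0,0,0.41]]' | grep -E "t:|gap|_force"
python3 - <<'E'
from h import *
from cell import ctrl,viewer
o=[]
for n in("scene","side"):
    s=ctrl.observe();d=viewer.get_image(n);pickle.dump((s,d),open(f'pics/{n}2.pkl','wb'))
    u,v=map(int,proj(d,[s['tool_pos'][0],s['tool_pos'][1],.25]).round());u=min(max(u,60),500);v=min(max(v,60),360);o.append(cv2.resize(d["image"][v-60:v+60,u-60:u+60],(400,400),interpolation=cv2.INTER_CUBIC));print(u,v)
cv2.imwrite('pics/c2.png',np.hstack(o));print(s['gripper_force'])
E
```

```text
t: 7.87
ee_rot: [3.142, -0.0, 0.919]
contact_force: [-0.5, -0.7, -2.1]
finger_gap: 0.0252
gripper_force: 6.9
t: 8.37
ee_rot: [-3.142, -0.0, 0.919]
contact_force: [0.2, 0.7, -2.8]
finger_gap: 0.0251
gripper_force: 5.8
264 130
321 239
5.76525941491127
```

View pics/c2.png

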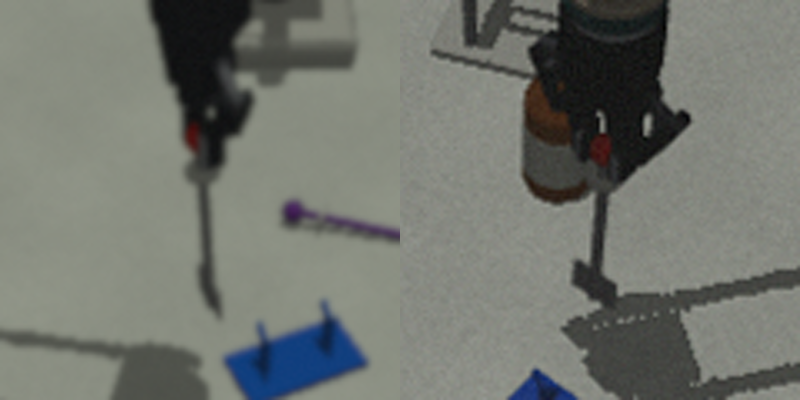

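Stirrer nearly plumb: knob at crop (193,135)/(600,148), foot about (215,308)/(597,290). I ease a little further, then measure the tilt.

```bash
python3 -m handwheel '[[0,0,0,0,0,0,0.408],[0,0,0,0,0,0,0.408],[0,0,0,0,0,0,0.408],[0,0,0,0,0,0,0.408],[0,0,0,0,0,0,0.408],[0,0,0,0,0,0,0.408],[0,0,0,0,0,0,0.408],[0,0,0,0,0,0,0.408]]' | grep -E "t:|gap|_force"
python3 - <<'E'
from h import *
from cell import ctrl,viewer
s=ctrl.observe();d=viewer.get_image("wrist");pickle.dump((s,d),open('pics/w3.pkl','wb'))
A=R.from_euler('xyz',s['ee_rot']);print(s['tool_pos'],s['gripper_force'])
for n in("scene","side"):
    d2=viewer.get_image(n);pickle.dump((s,d2),open(f'pics/{n}3.pkl','wb'))
# predicted pixels if plumb, knob at tool z -19.5
m=np.array(d['mount'])
for L in(.035,.156,.19):
    for w in (-.022,0,.022):
        p=m[:3,:3].T@(np.array([-.003,w,-.0195+L])-m[:3,3]);print(L,w,(d['fx']*p[0]/p[2]+d['cx']).round(1),(d['fy']*p[1]/p[2]+d['cy']).round(1))
cv2.imwrite('pics/w3.png',cv2.resize(d["image"],(800,600),interpolation=cv2.INTER_CUBIC))
E
```

```text
t: 9.13
ee_rot: [-3.142, -0.0, 0.919]
contact_force: [-0.5, -0.2, -1.4]
finger_gap: 0.0252
gripper_force: 4.7
[0.45325122 0.20982163 0.29931301] 4.7342779487371445
0.035 -0.022 244.6 259.9
0.035 0 285.3 259.9
0.035 0.022 326.1 259.9
0.156 -0.022 261.0 202.7
0.156 0 285.4 202.7
0.156 0.022 309.8 202.7
0.19 -0.022 263.5 194.0
0.19 0 285.4 194.0
0.19 0.022 307.4 194.0
```

View pics/w3.png

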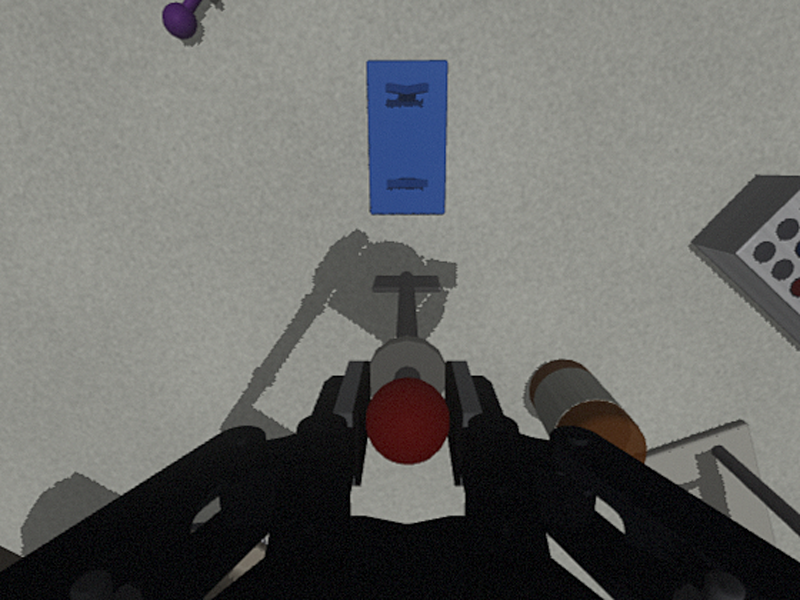

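Paddle spans rows 275–291 and columns 373–440, within about a pixel of the plumb prediction. It hangs plumb, so I grip firmly again.

```bash
python3 -m handwheel '[[0,0,0,0,0,0,0.408],[0,0,0,0,0,0,0.408],[0,0,0,0,0,0,0.408],[0,0,0,0,0,0,0.42],[0,0,0,0,0,0,0.44],[0,0,0,0,0,0,0.46],[0,0,0,0,0,0,0.6],[0,0,0,0,0,0,1]]' | grep -E "t:|gap|_force";python3 -m handwheel '[[0,0,0,0,0,0,1],[0,0,0,0,0,0,1],[0,0,0,0,0,0,1],[0,0,0,0,0,-40,1],[0,0,0,0,0,-80,1],[0,0,0,0,0,-105,1],[0,0,0,0,0,-120,1],[0,0,0,0,0,-120,1]]'; python3 go.py .442 -.163 .419 -16
```

```text
t: 9.95
ee_rot: [-3.142, -0.0, 0.919]
contact_force: [-0.7, 0.9, -2.3]
finger_gap: 0.023
gripper_force: 58.8
t: 10.62
tool_pos: [0.4546, 0.2102, 0.4233]
ee_rot: [3.137, -0.007, 0.919]
contact_force: [1.1, 0.0, -1.7]
finger_gap: 0.0227
gripper_force: 59.5
turn [ 2.000e-02 -5.000e-01  6.868e+01] shift [-304.5  216.2    3.3]
```

```bash
python3 -m handwheel '[[0,0,5,-20,14,0,1],[0,0,11,-44,31,0,1],[0,0,17,-68,48,0,1],[0,0,23,-92,65,0,1],[0,0,29,-116,82,0,1],[0,0,35,-140,99,0,1],[0,0,40,-160,114,0,1],[0,0,43,-180,128,0,1]]'|grep -E "pos|force"; python3 go.py .442 -.163 .419 -16
```

```text
tool_pos: [0.4452, -0.0123, 0.4177]
contact_force: [0.7, 0.4, -3.5]
gripper_force: 59.5
turn [-1.000e-02  1.300e-01  2.543e+01] shift [-27.8 148.1  -1.3]
```

```bash
python3 -m handwheel '[[0,0,5,-5,28,0,1],[0,0,11,-11,60,0,1],[0,0,17,-18,92,0,1],[0,0,22,-23,122,0,1],[0,0,25.5,-27,142,0,1],[0,0,25.5,-28,148,0,1],[0,0,25.5,-28,148,0,1],[0,0,25.5,-28,148,0,1]]'|grep -E "pos|rot|force"
python3 - <<'E'
from h import *
from cell import ctrl,viewer
s=ctrl.observe();d=viewer.get_image("wrist");pickle.dump((s,d),open('pics/w4.pkl','wb'));print(s['tool_pos'],s['ee_rot'])
cv2.imwrite('pics/w4.png',cv2.resize(d["image"],(800,600),interpolation=cv2.INTER_CUBIC))
E
```

```text
tool_pos: [0.4429, -0.1608, 0.4183]
ee_rot: [-3.14, 0.002, -0.276]
contact_force: [0.2, 0.1, -2.8]
gripper_force: 59.5
[ 0.44289309 -0.16084871  0.41827717] [-3.13985366e+00  2.13902263e-03 -2.75536122e-01]
```

View pics/w4.png

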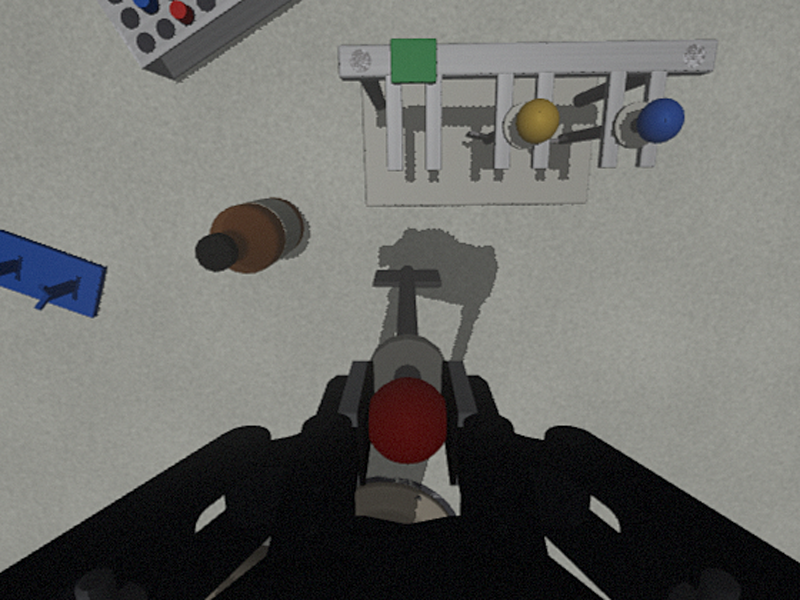

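Free fork: slot middle at the open end (414.5,169), at the closed end (413,76); green clip at (414,60). Held paddle spans (373–440, 271–286), still plumb.

Run:
```python
from h import *
s,d=pickle.load(open('pics/w4.pkl','rb'));k=.7;A=R.from_euler('xyz',s['ee_rot'])
e=watz(s,d,414.5*k,169*k,.225);c=watz(s,d,413*k,76*k,.225);b1=watz(s,d,401.5*k,169*k,.225);b2=watz(s,d,427*k,169*k,.225)
print(e,c,np.linalg.norm(c-e),'yaw',np.degrees(np.arctan2(*(c-e)[1::-1])),np.linalg.norm(b1-b2))
for p in(e,c): print(A.inv().apply(p-s['tool_pos']))
# held ball & foot in tool axes
m=np.array(d['mount'])
def attool(u,v,z):
    o=m[:3,3];r=m[:3,:3]@np.array([(u-d["cx"])/d["fx"],(v-d["cy"])/d["fy"],1]);return o+r*(z-o[2])/r[2]
print(attool(407.5*k,420*k,-.0195),attool(407*k,365*k,.0155),attool(406.5*k,272*k,.1705))
Y=watz(s,d,538*k,121*k,.26);B=watz(s,d,660*k,121*k,.26);print(Y,B,Y+(Y-B)/np.linalg.norm(Y-B)*.075)
```

```text
[ 0.50817462 -0.18474891  0.225     ] [ 0.56591782 -0.19979819  0.225     ] 0.059672082033591645 yaw -14.607722455412157 0.01797218310361598
[0.06973471 0.00557383 0.19311905]
[0.12939401 0.00434545 0.19299358]
[-0.00275826  0.0004784  -0.0195    ] [-0.00031841  0.00031163  0.0155    ] [ 5.75707754e-04 -1.10578736e-04  1.70500000e-01]
[ 0.51510899 -0.26485644  0.26      ] [ 0.49469056 -0.33679273  0.26      ] [ 0.53558805 -0.19270654  0.26      ]
```

```bash
python3 -m handwheel '[[0,0,0,0,2,30,1],[0,0,0,0,4.7,65,1],[0,0,0,0,4.7,100,1],[0,0,0,10,4.7,130,1],[0,0,0,20,4.7,155,1],[0,0,0,35,4.7,167,1],[0,0,0,40,4.7,168,1],[0,0,0,40,4.7,168,1]]'|grep -E "pos|rot|force"; python3 -m handwheel '[[0,0,0,0,0,0,1],[0,0,0,0,0,0,1],[0,0,0,0,0,0,1]]'|grep -E "pos|rot|force"
python3 - <<'E'
from h import *
from cell import ctrl,viewer
s=ctrl.observe();d=viewer.get_image("wrist");pickle.dump((s,d),open('pics/w5.pkl','wb'));print(s['tool_pos'],s['ee_rot'])
cv2.imwrite('pics/w5.png',cv2.resize(d["image"],(800,600),interpolation=cv2.INTER_CUBIC))
E
```

```text
tool_pos: [0.4813, -0.1759, 0.2508]
ee_rot: [-3.141, 0.001, -0.274]
contact_force: [0.4, -0.4, -2.6]
gripper_force: 59.4
tool_pos: [0.4804, -0.1768, 0.2527]
ee_rot: [3.141, -0.002, -0.276]
contact_force: [1.1, 0.1, -3.0]
gripper_force: 59.4
[ 0.48043898 -0.17677133  0.25273296] [ 3.14118864e+00 -2.22566953e-03 -2.75701116e-01]
```

View pics/w5.png

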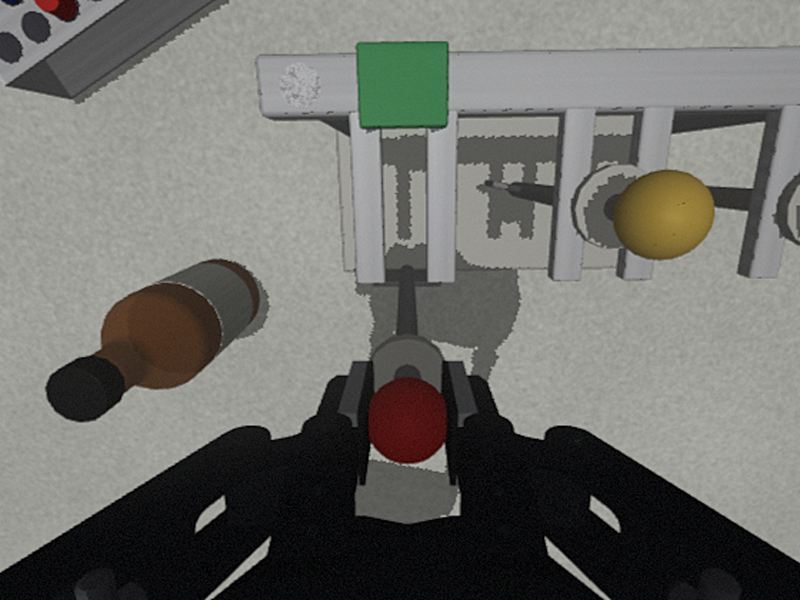

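Slot at its open end runs from column 385 to 428 (row 281), mid 406.5; at the closed end about 381–429, mid 405. Shaft at column 407, well lined up.

```bash
python3 - <<'E'
from h import *
s,d=pickle.load(open('pics/w5.pkl','rb'));k=.7;A=R.from_euler('xyz',s['ee_rot'])
for u,v in((406.5,281),(405,128),(385,281),(428,281)):
    p=watz(s,d,u*k,v*k,.225);print(p,A.inv().apply(p-s['tool_pos']))
E
python3 go.py .5352 -.1925 .2495 -15.5
```

```text
[ 0.5085469  -0.18488185  0.225     ] [0.02919247 0.00014141 0.02779806]
[ 0.56170197 -0.19943978  0.225     ] [ 0.08430297 -0.00032046  0.02792053]
[ 0.51080103 -0.1769393   0.225     ] [ 0.02919934 -0.0081148   0.02779474]
[ 0.50629278 -0.19282439  0.225     ] [0.02918561 0.00839762 0.02780138]
turn [ 0.02 -0.12 -0.31] shift [57.   0.1  3.2]
```

```bash
python3 -m handwheel '[[0,0,0,8,0,1,1],[0,0,0,17,0,2,1],[0,0,0,26,0,2,1],[0,0,0,35,0,2,1],[0,0,0,44,0,2,1],[0,0,0,52,0,2,1],[0,0,0,58,0,2,1],[0,0,0,58,0,2,1]]'|grep -E "pos|rot|force"; python3 -m handwheel '[[0,0,0,0,0,0,1],[0,0,0,0,0,0,1],[0,0,0,0,0,2,1],[0,0,0,0,0,4,1]]'|grep -E "pos|rot|force"
python3 - <<'E'
from h import *
from cell import ctrl,viewer
s=ctrl.observe();d=viewer.get_image("wrist");pickle.dump((s,d),open('pics/w6.pkl','wb'));print(s['tool_pos'],s['ee_rot'])
cv2.imwrite('pics/w6.png',cv2.resize(d["image"],(800,600),interpolation=cv2.INTER_CUBIC))
E
```

```text
tool_pos: [0.5378, -0.1933, 0.2489]
ee_rot: [-3.141, -0.001, -0.276]
contact_force: [-0.1, 0.0, -1.6]
gripper_force: 59.4
tool_pos: [0.5359, -0.1927, 0.2454]
ee_rot: [3.142, -0.0, -0.276]
contact_force: [-0.1, -0.4, -2.8]
gripper_force: 59.4
[ 0.53588756 -0.19265351  0.24537622] [ 3.14158627e+00 -2.48232869e-04 -2.76191008e-01]
```

View pics/w6.png

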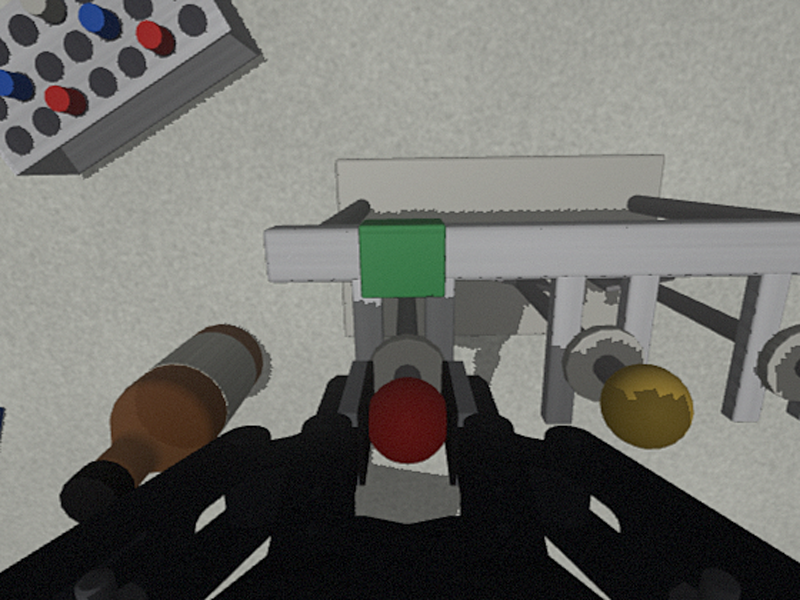

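Shaft (column 407) is inside the slot between the prongs (383 and 428), level with the yellow neighbour. I lower until the collar bears.

```bash
for z in 1; do python3 -m handwheel '[[0,0,0,0,0,1,1],[0,0,0,0,0,2,1],[0,0,0,0,0,2,1],[0,0,0,0,0,2,1]]'|grep -E "pos|_force"; python3 -m handwheel '[[0,0,0,0,0,0.5,1],[0,0,0,0,0,1,1],[0,0,0,0,0,1,1]]'|grep -E "pos|_force"; done
```

```text
tool_pos: [0.5362, -0.1927, 0.2433]
contact_force: [-0.4, -1.8, -2.3]
gripper_force: 59.5
tool_pos: [0.5366, -0.1929, 0.243]
contact_force: [0.3, 0.2, 1.1]
gripper_force: 59.7
```

```bash
python3 -m handwheel '[[0,0,0,0,0,0.5,1],[0,0,0,0,0,0.5,1],[0,0,0,0,0,0.5,1]]'|grep -E "pos|_force"; python3 -m handwheel '[[0,0,0,0,0,0.3,1],[0,0,0,0,0,0.3,1],[0,0,0,0,0,0.3,1]]'|grep -E "pos|_force|wrist"
```

```text
tool_pos: [0.5368, -0.193, 0.2429]
contact_force: [-0.3, 0.5, 5.2]
gripper_force: 60.1
tool_pos: [0.5369, -0.193, 0.2429]
contact_force: [-0.1, 0.4, 5.9]
gripper_force: 60.3
```

```bash
python3 -m handwheel '[[0,0,0,0,0,0,0.46],[0,0,0,0,0,0,0.44],[0,0,0,0,0,0,0.42],[0,0,0,0,0,0,0.41],[0,0,0,0,0,0,0.4],[0,0,0,0,0,0,0.38],[0,0,0,0,0,0,0.3],[0,0,0,0,0,0,0.2]]'|grep -E "pos|_force|gap"; python3 -m handwheel '[[0,0,0,0,0,0,0.1],[0,0,0,0,0,0,0],[0,0,0,0,0,0,-0.1],[0,0,0,0,0,0,-0.1],[0,0,0,0,0,0,-0.1],[0,0,0,0,0,0,-0.1]]'|grep -E "pos|_force|gap"
```

```text
tool_pos: [0.5356, -0.1927, 0.2407]
contact_force: [-0.2, -0.1, 0.1]
finger_gap: 0.034
gripper_force: 0.0
tool_pos: [0.5362, -0.1928, 0.2415]
contact_force: [0.6, 0.3, 0.4]
finger_gap: 0.0468
gripper_force: 0.0
```

```bash
python3 -m handwheel '[[0,0,0,0,0,-5,-0.1],[0,0,0,0,0,-15,-0.1],[0,0,0,0,0,-30,-0.1],[0,0,0,0,0,-50,-0.1],[0,0,0,-10,0,-80,-0.1],[0,0,0,-30,0,-110,-0.1],[0,0,0,-60,0,-140,-0.1],[0,0,0,-80,0,-150,-0.1]]'|grep -E "t:|pos|_force|gap"; python3 -m handwheel '[[0,0,0,0,0,0,-0.1],[0,0,0,0,0,0,-0.1],[0,0,0,0,0,0,-0.1],[0,0,0,0,0,0,-0.1],[0,0,0,0,0,0,-0.1],[0,0,0,0,0,0,-0.1]]' >/dev/null
python3 - <<'E'
from h import *
from cell import ctrl,viewer
s=ctrl.observe();d=viewer.get_image("wrist");pickle.dump((s,d),open('pics/w7.pkl','wb'));print(s['t'],s['tool_pos'],s['contact_force'])
cv2.imwrite('pics/w7.png',cv2.resize(d["image"],(800,600),interpolation=cv2.INTER_CUBIC))
E
```

```text
t: 16.93
tool_pos: [0.4589, -0.171, 0.3971]
ee_rot: [3.14, -0.007, -0.276]
contact_force: [0.4, -0.6, 0.6]
finger_gap: 0.0468
gripper_force: 0.0
17.4333 [ 0.45963447 -0.17110056  0.39030741] [-0.32111993  0.02883605  0.25549574]
```

View pics/w7.png

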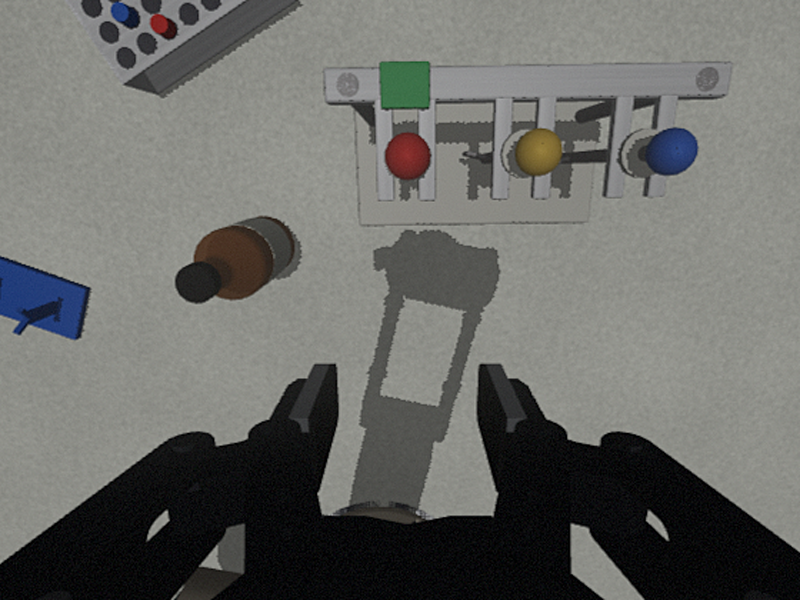

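The red knob at (408,156) hangs in the free fork in line with yellow (539,151) and blue (671,152). The bottle and tube rack are undisturbed and the gripper is clear.

```bash
python3 -c "
from cell import ctrl
print(ctrl.close_job())"
```

```text
the job is handed in; nothing more can be done
None
```

The red-knobbed stirrer hangs by its collar in the green-clipped fork, set down and released after being hung plumb and re-gripped. The job was handed in at about 17 s. The grip force is fixed by the interface at half its maximum; it read 58.6–58.9 N for the first grip and lift and 58.8–60.3 N after re-gripping, so the 60 N requirement was only just met, if at all.

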